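# Take the flat battery off the angle grinder and put it on charge

## Task

The battery pack of the grinder is flat: pull it straight out of the end of the grinder's handle, where spring catches hold it, and lower it (do not drop it) into the bay of the charger so that it lies flat on the bay's floor with its tongue in the slot. Let go of it, then press the charger's push button down. Leave the tape measure, the pliers and the square where they lie.

Things in the scene. Friction and masses are not known exactly. Their poses are not given: they have to be found in the camera images.
- grinder: Cordless angle grinder fixed to the bench, 250 mm long, disc uppermost at far end. Origin: at bench level under the middle of the handle's rear end face (66 mm wide, top 60 mm up). x runs level along the handle from that face to the disc, z up. The pack leaves the handle's socket along -x (towards the robot), 46 mm to be clear. Spring catches yield to a pull of about 10 to 18 N in the first 10 mm.
- pack: Black battery pack, 0.35 kg, 56 mm high, standing on the bench, tongue in the handle. Origin: middle of the underside of its grip waist; x along the pack towards the tongue, z up. Waist: x -28 to 28 mm, 50 mm wide in y, to be gripped from above. Flanges 60 mm wide at x -36 to -28 and 28 to 34. Tongue: x 34 to 80 mm, 38 mm wide, z 14 to 46 mm.
- pack_tip (a point): Middle of the end face of the pack's tongue, 80 mm along x from the pack's origin and 30 mm above its underside.
- charger: Grey bench charger, fixed. Origin: at bench level under the bay; x runs level to the tongue's slot, z up. A pack that is home has its origin 20 mm (bay floor) above this one, x axes alike, with 4 mm play all round. Well: x -40 to 39, y -34 to 34 mm, side walls 34, rear wall 60 mm high; head x 39 to 100, 62 mm high, with the slot, open above, y -23 to 23, x to 89. Button panel at y 42 to 90.
- charge_button_top (a point): Middle of the top of the charger's round push button (26 mm across, in a round housing of 42 mm), 46 mm along x, 65 mm along y and 47 mm up from the charger's origin. It is pressed down.
- charge_button (a joint): Travel of the push button: 0 is up, 0.006 m is fully down. It springs back; about 4.5 N takes it fully down.
- tape: Tape measure, 66 by 36 mm, 60 mm high, loose; origin: centre of its underside. Leave alone.
- pliers: Pliers lying on the bench, about 170 mm long, 12 mm high, loose; origin: on the bench near the pivot. Leave alone.
- square: Steel try square with a wooden stock lying on the bench, 200 by 120 mm, 15 mm high, loose; origin: underside, near the inner corner. Leave alone.
Not all that is in view belongs to the job. Of the things shaped like the charger, the grey one is meant. Leave any green or pink look-alike of the pack alone.

How it is judged (in metres and radians):
On the way, in this order (a step that is already met when the one before it is completed fails the run):
1. the pack is pulled clear of the grinder's handle (x of pack_tip in the frame of grinder below -0.004 m), for 0.1 s.
2. the pack lies home in the charger's bay, let go (x of pack in the frame of charger between -0.009 and 0.009 m and y of pack in the frame of charger between -0.009 and 0.009 m and z of pack in the frame of charger between 0.015 and 0.026 m and x of pack_tip in the frame of charger above 0.065 m and angle between pack's own z axis and vertical below 0.1 rad and contact force between the fingers and pack below 0.2 N and linear speed of pack below 0.02 m/s), for 0.2 s.
3. the charger's button is pressed down, by at least 4 of its 6 mm (value of joint charge_button above 0.004 m), for 0.05 s.
At the end, for the whole second after the job is handed in: The pack lies flat (within 0.1 rad) on the floor of the charger's bay, tongue in the slot, its origin within 9 mm of home along the charger's x and y, let go and at rest; the button has been pressed and is up again (all of step 2 and value of joint charge_button below 0.002 m); the robot touches nothing.
It fails at once if the pack is dropped or thrown (faster than 0.6 m/s while not held) (linear speed of pack above 0.6 m/s and contact force between the fingers and pack below 0.1 N).
It fails at once if the tape measure is moved by more than 30 mm (distance of tape from where it was at the start of the episode above 0.03 m).
It fails at once if the pliers is moved by more than 30 mm (distance of pliers from where it was at the start of the episode above 0.03 m).
It fails at once if the square is moved by more than 30 mm (distance of square from where it was at the start of the episode above 0.03 m).
It also fails if it takes over 51 s, if anything falls off the work surface, if the arm or the gripper's body presses on something with over 40 N, if the wrist force passes 120 N, or if a joint passes its speed limit or range.

## Robot

A 6-joint arm with a two-finger parallel gripper is mounted at the origin on the work surface. World frame = base frame: x ahead of the robot, y to its left, z up, the work surface at z = 0. Lengths are in mm, angles in rad, forces in N, time in s.
With the tool pointing down it reaches from about 375 to 750 mm from the base axis. Payload 9 kg.
Tool frame: the origin (TCP) lies midway between the tips of the shut fingers; the grasp point (between the pads) lies 19 mm behind it; z points along the fingers, y is the line along which they close (so a half turn about z gives the same grasp; the last joint's range is limited). The gripper opens to 85 mm and grips with 20 to 120 N. Pads are 22 mm wide; open, the fingers measure 114 mm over their backs; the gripper's body (76 mm by 85 mm) begins 54 mm behind the grasp point. The pads swing forward as they close: fully open they stand 13 mm farther back than shut.
Start: joints at [-1.558, 0.104, 0.097, 1.564, 0, 1.353], TCP at [137.261, -584.12, 231.331] pointing down, gripper open.
Joint ranges: [-2.99, 2.99], [-0.84, 1.86], [-1.1, 1.16], [-1.84, 2.11], [-1.51, 1.56], [-3.14, 3.14]. Speed limits (rad/s): [2.22, 2.22, 2.57, 3.14, 3.14, 3.14].

## Interface

Orientations are given as a unit quaternion [w, x, y, z].
In Python, from station import sensors, optics, manip, finder gives the robot as it stands.
- The arm moves only by the tool send_rows, never from a script. Its argument "rows" is a list of rows, each an object of numbers: "tx", "ty", "tz": the shift along the tool's x, y, z in cm; "turn": the turn about the tool's z in degrees. In form: [{"tx": .., "ty": .., "tz": .., "turn": ..}, ...]. A call has 1 to 12 rows; each row is the pose to reach, as a shift and turn from the pose commanded when the call began, along the tool's axes at that moment; what a row does not reach only later rows make up. A row lasts 1/12 s, in which the tool goes at most 41.7 mm and 7.16 degrees, less where a joint would pass 70% of its speed; a pose out of reach is approached as far as the arm can. A call with a gripper value outside its range is refused whole. "gripper" is the opening, from 0 (shut) to 1 (fully open), set as the call begins (left out, the last holds). The fingers move at their own pace and stop on an object; the grip force is fixed at half the most. Time passes only in rows, so rows that repeat a pose let the fingers close. It gives the time, the measured TCP pose, the force, the opening and the grip force at its end, in the units of the state.
- sensors.sense(): the state, without advancing time (a new reading comes with each control period).
- optics.capture(name): name is "side" or "top"; returns a dict with "image" (480x640x3 uint8, red, green, blue), "camera_matrix" (3x3 intrinsics, pixels), "distortion" ([k1, k2, p1, p2, k3] as OpenCV has them; the pictures are not rectified), "T" (4x4, takes a point from camera to world coordinates). Camera axes: x right, y down, z forward; pixel columns grow to the right and rows downward; lengths in mm; the calibration is good to about 2 mm. A picture is of the moment at which its call begins. There is no depth.
- manip.close_job(): hands the job in; it is judged then, once.
Trained networks look in the newest picture that a camera, given by its name, has taken for a name from the list of things; names that differ only in an ending like _2 or _b are one class to them, and where a whole thing is asked for, a point or a joint stands for the part that bears it (a point fixed in the world has none). Each returns a list of dicts, best first, with "score" (0 to 1); they miss things now and then, are a little off and sometimes report something else, mostly with a low value. They report only what shows in the picture. A call takes as long as a camera call. They do not tell look-alikes from the thing itself.
- finder.spot_in(camera, target): "centre" ([x, y, z] in mm, in the coordinates of the camera as it stood for that picture, good to about 4 mm: the middle of the surface that is visible of it).
- finder.silhouettes(camera, target): "mask" (480x640 bool, what is visible of it).
The state is a dict: "time": time; "q": joint angles; "dq": joint speeds; "effort": joint torques, N m; "tool_pos": TCP position; "orientation": TCP orientation; "force": force on the tool from outside, world axes, zero at the start; "torque": the same for the moment, N m; "width": finger opening in mm; "grip_force": force on a finger pad.
Only numpy, scipy, OpenCV 4.12 (cv2) and the standard library are available. Lean on these libraries where they do the work, as an engineer would, in place of code of your own. Each camera call takes 0.05 s, during which the arm holds its last target. There are 200 camera calls.

## Working session

There is one attempt and no reset: what is moved stays moved. The work goes in short steps, Python scripts to look and compute and a tool call to move; the robot and the scene stay as the last step left them, time stands still between calls to the robot, and variables do not carry over. Pictures are saved under pics/ and viewed, at most 10 in all, crops included, and the job is handed in when it is done.

Besides the shell and the picture viewer there is one more tool, called in YAML: its name, and indented under it one key for each argument. send_rows: Moves the arm, as the interface text tells. Its arguments: {"type":"object","properties":{"rows":{"type":"array","items":{"type":"object","properties":{"tx":{"type":"number"},"ty":{"type":"number"},"tz":{"type":"number"},"turn":{"type":"number"}}}},"gripper":{"type":"number"}},"required":["rows"]}

```bash
mkdir -p pics; cat > h.py <<'E'
from station import sensors, optics, manip, finder
import numpy as np, cv2
def cap(n,save=None):
    c=optics.capture(n)
    if save: cv2.imwrite('pics/'+save,c['image'][:,:,::-1])
    return c
def w(c,p): return (c['T']@np.r_[p,1])[:3]
def ray(c,uv,z):
    p=cv2.undistortPoints(np.array([[uv]],float),np.array(c['camera_matrix']),np.array(c['distortion']))[0,0]
    T=np.array(c['T']); d=T[:3,:3]@np.r_[p,1]; o=T[:3,3]
    return o+d*(z-o[2])/d[2]
def proj(c,P):
    T=np.linalg.inv(c['T']); r=cv2.Rodrigues(T[:3,:3])[0]
    return cv2.projectPoints(np.array(P,float).reshape(-1,1,3),r,T[:3,3],np.array(c['camera_matrix']),np.array(c['distortion']))[0][:,0]
E
python3 - <<'E'
from h import *
np.set_printoptions(precision=1,suppress=True)
print(sensors.sense())
for n in('top','side'):
    c=cap(n,n+'0.png'); print(n,np.array(c['T']))
    for t in('grinder','pack','charger','charge_button_top','tape','pliers','square'):
        for r in finder.spot_in(n,t)[:3]: print(t,r['score'],w(c,r['centre']),proj(c,w(c,r['centre'])))
E
```

```text
{'time': 0.0, 'q': array([-1.6,  0.1,  0.1,  1.6, -0. ,  1.4]), 'dq': array([-0.,  0.,  0., -0.,  0., -0.]), 'effort': array([ -0. , -55.7,  50.4,   0. ,  -0. ,   0. ]), 'tool_pos': array([ 137.3, -583.7,  230.5]), 'orientation': array([-0. ,  1. ,  0.1,  0. ]), 'force': array([ 0.8,  0.8, -0.5]), 'torque': array([ 0., -0., -0.]), 'grip_force': 0.0, 'width': 84.97380969577719}
top [[   0.    -1.     0.1  433.3]
 [  -1.    -0.    -0.    16.9]
 [   0.    -0.1   -1.  1052.8]
 [   0.     0.     0.     1. ]]
grinder 0.95 [ 713.6 -178.9   64.3] [[410.3 121.2]]
pack 0.73 [ 677.3 -332.1   52.3] [[483.  142.5]]
pack 0.72 [ 532.8 -214.8   57.5] [[427.9 211.6]]
pack 0.67 [ 373.1 -140.8   57.5] [[390.7 292.1]]
charger 0.92 [601.6  54.8  24. ] [[293.  177.8]]
charger 0.63 [607.6 249.6  23.4] [[198.2 174. ]]
charger 0.58 [368.9 174.8  25. ] [[232.  291.7]]
charge_button_top 0.59 [602.1 106.   47.1] [[267.  175.4]]
charge_button_top 0.49 [382.8 226.9  48.6] [[204.  284.9]]
charge_button_top 0.46 [616.6 303.4  46.1] [[169.6 167.5]]
tape 0.68 [402.9  12.9  56.6] [[312.5 276.3]]
pliers 0.85 [435.8 415
[... 172 characters left out ...]
5]
 [   0.     0.     0.     1. ]]
grinder 0.7 [ 713.3 -191.8   63.7] [[444.3 301.9]]
pack 0.81 [ 537.5 -236.    58. ] [[355.7 335. ]]
pack 0.73 [ 376.5 -157.3   48.5] [[264.2 311.4]]
pack 0.65 [ 671.9 -344.    56.2] [[444.  380.4]]
charger 0.97 [372.4 156.3  33.6] [[255.9 201.4]]
charger 0.87 [595.8  34.   27. ] [[361.1 232.8]]
charger 0.69 [607.8 236.   26. ] [[351.5 171.7]]
charge_button_top 0.63 [599.2 105.7  43.5] [[357.3 204.2]]
charge_button_top 0.6 [612.6 302.8  50.3] [[349.3 146.5]]
charge_button_top 0.59 [374.9 226.5  50.6] [[255.  175.5]]
tape 0.57 [400.2  -2.6  47.7] [[271.6 248.5]]
pliers 0.93 [428.1 414.5  15.3] [[273.7 136.8]]
square 0.58 [ 495.6 -456.9    5.6] [[351.1 471.3]]
```

View pics/top0.png

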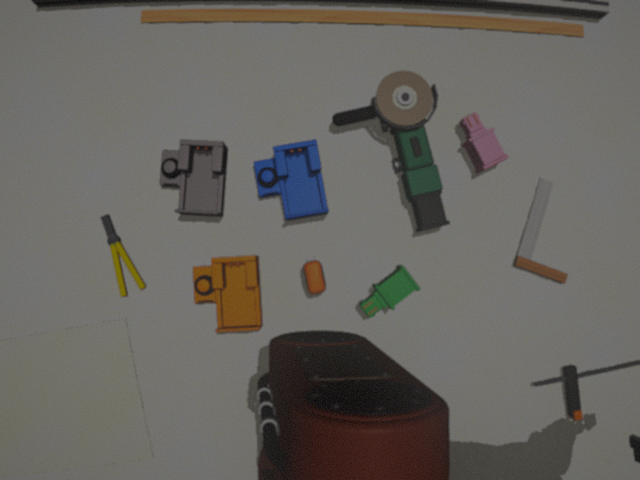

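View pics/side0.png

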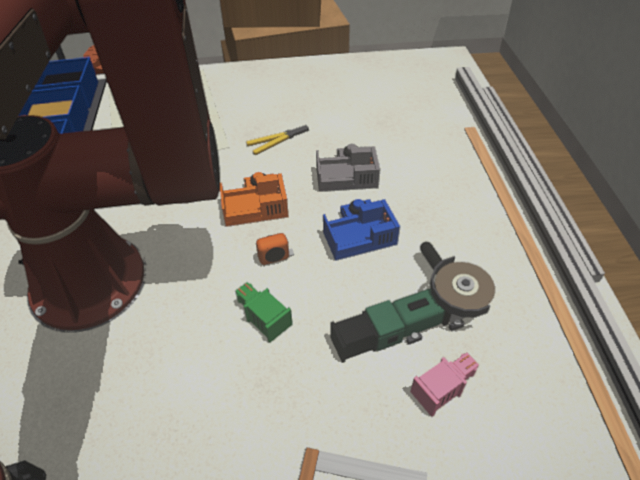

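The top view shows the black pack at (428,212) in the handle, the grey charger at (198,177), and its button at (170,167). The green, pink, blue and orange items are decoys. Next I fit the poses to the silhouettes.

```bash
cat > fit.py <<'E'
from h import *
from scipy.optimize import minimize
def box(x0,x1,y0,y1,z0,z1): return np.array([[x,y,z] for x in(x0,x1) for y in(y0,y1) for z in(z0,z1)],float)
PACK=[box(-28,28,-25,25,0,56),box(-36,-28,-30,30,0,56),box(28,34,-30,30,0,56)]
CH=[box(-46,39,-42,42,0,34),box(-46,-40,-42,42,0,60),box(39,100,-42,42,0,62),box(0,92,42,90,0,38)]
def tf(B,p,z=0):
    c,s=np.cos(p[2]),np.sin(p[2]); return B@np.array([[c,s,0],[-s,c,0],[0,0,1]])+[p[0],p[1],z]
def render(c,boxes,p,S=4,z=0):
    m=np.zeros((480*S,640*S),np.uint8)
    for b in boxes:
        h=cv2.convexHull((proj(c,tf(b,p,z))*S+S/2).astype(np.float32)).astype(np.int32); cv2.fillConvexPoly(m,h,255)
    return cv2.resize(m,(640,480),interpolation=cv2.INTER_AREA)/255.
def fit(views,boxes,p0,z=0):
    f=lambda q:sum(np.abs(render(c,boxes,[q[0],q[1],q[2]/100],z=z)-m).sum() for c,m in views)
    x0=np.array([p0[0],p0[1],p0[2]*100]); best=None
    for d in(0,8,-8):
        r=minimize(f,x0,method='Nelder-Mead',options=dict(initial_simplex=x0+np.array([[0,0,0],[9,0,d],[0,9,-d],[0,0,9+d]])))
        if best is None or r.fun<best.fun: best=r
    return np.r_[best.x[:2],best.x[2]/100],best.fun
def mask(n,c,t,P):
    uv=proj(c,P)[0]
    rs=finder.silhouettes(n,t)
    rs=[r for r in rs if r['mask'].any()]
    r=min(rs,key=lambda r:np.linalg.norm(np.argwhere(r['mask']).mean(0)[::-1]-uv))
    return r['mask'].astype(float)
E
python3 - <<'E'
from fit import *
np.set_printoptions(precision=3,suppress=True)
V={};C={}
for n in('top','side'):
    c=C[n]=cap(n)
    for t,P in(('pack',[535,-218,40]),('charger',[607,245,30])): V[n,t]=(c,mask(n,c,t,P)); print(n,t,V[n,t][1].sum())
for t,B,p in(('pack',PACK,[535,-220,.25]),('charger',CH,[600,240,.0])):
    for ns in(['top'],['side'],['top','side']):
        q,e=fit([V[n,t] for n in ns],B,p); print(t,ns,q,e)
    for n,(u,v) in dict(top=(160,100),side=(300,120)).items():
        c=C[n];im=cv2.resize(c['image'],None,fx=3,fy=3,interpolation=cv2.INTER_CUBIC)[:,:,::-1].copy()
        for b in B:
            pts=((proj(c,tf(b,q))+.5)*3-.5).astype(int)
            for i in range(8):
                for k in(1,2,4):
                    if not i&k: cv2.line(im,tuple(map(int,pts[i])),tuple(map(int,pts[i|k])),(0,255,255),1)
        ce=proj(c,[[q[0],q[1],30]])[0]*3; a,b_=int(ce[0]),int(ce[1])
        cv2.imwrite(f'pics/{t}_{n}.png',im[b_-140:b_+140,a-190:a+190])
r=[cv2.hconcat([cv2.imread(f'pics/{t}_{n}.png') for n in('top','side')]) for t in('pack','charger')]
cv2.imwrite('pics/fit.png',cv2.vconcat(r))
E
```

```text
top pack 1155.0
top charger 4011.0
side pack 1666.0
side charger 2485.0
pack ['top'] [ 537.058 -222.295    0.252] 60.63921568627451
pack ['side'] [ 537.661 -219.829    0.256] 57.27450980392157
pack ['top', 'side'] [ 537.287 -221.252    0.252] 160.2549019607843
charger ['top'] [1190.818 -222.303   -2.205] 4011.0
charger ['side'] [570.352 243.829  -0.046] 212.03921568627453
charger ['top', 'side'] [570.63  243.658  -0.045] 8689.199999999999
```

View pics/fit.png

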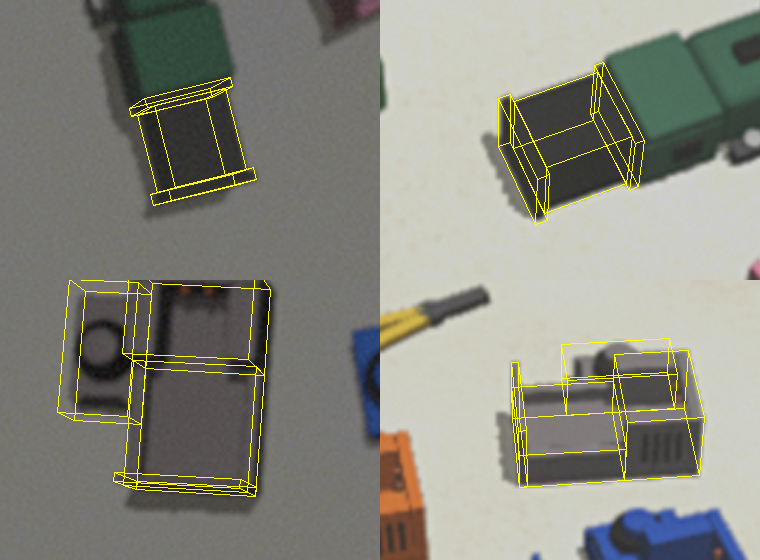

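The pack fit lines up well in both views: pose (537, -221, 0.253 rad). The charger's top mask was wrong, so I refit the charger and work out the first move.

```bash
python3 - <<'E'
from fit import *
from scipy.spatial.transform import Rotation as R
np.set_printoptions(precision=3,suppress=True)
s=sensors.sense(); q=s['orientation']; M=R.from_quat(np.r_[q[1:],q[0]]).as_matrix(); print('M',M,'yaw x',np.arctan2(M[1,0],M[0,0]))
d=M.T@(np.array([537.2,-221.3,0])-s['tool_pos']); print('delta tool mm',d)
C={n:cap(n) for n in('top','side')}; im=C['top']['image']
for r in finder.silhouettes('top','charger'):
    print(r['score'],r['mask'].sum(),np.argwhere(r['mask']).mean(0)[::-1])
# own grey mask, top: region darker than table and unsaturated
roi=im[120:235,145:245]
print(im[190,150],im[190,200],im[150,210],im[225,200],im[165,180])
cv2.imwrite('pics/z.png',cv2.resize(im[125:235,150:240][:,:,::-1],None,fx=6,fy=5.4,interpolation=cv2.INTER_CUBIC))
np.save('top.npy',im)
E
```

```text
M [[ 0.973  0.229 -0.   ]
 [ 0.229 -0.973 -0.   ]
 [-0.     0.    -1.   ]] yaw x 0.23082216871078592
delta tool mm [ 472.356 -261.742  231.278]
0.95 4123 [293.424 179.804]
0.82 4254 [196.881 175.856]
0.79 4233 [231.219 291.389]
[121 117 109] [83 79 79] [41 36 38] [119 119 113] [84 80 81]
```

View pics/z.png

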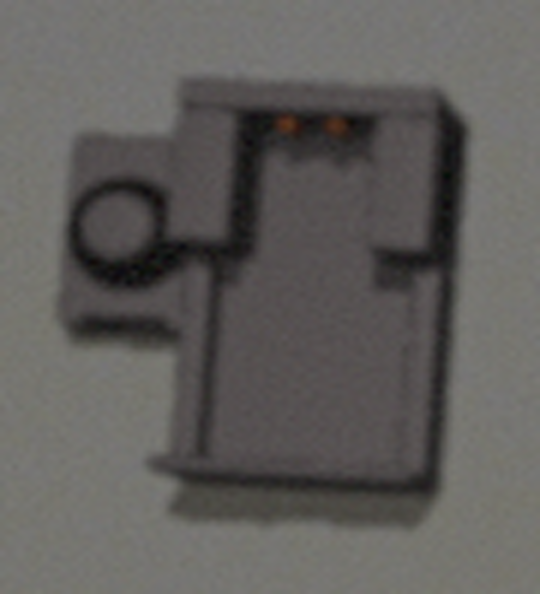

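The zoomed view shows the grey charger clearly: slot top edges near (189,165) and (212,165), button centre near (170,166). Now I move above the pack.

send_rows:
  rows:
    - {"tx": 4, "ty": -2.2, "tz": 0.7, "turn": -1.3}
    - {"tx": 8, "ty": -4.4, "tz": 1.4, "turn": -1.3}
    - {"tx": 12, "ty": -6.6, "tz": 2.1, "turn": -1.3}
    - {"tx": 16, "ty": -8.8, "tz": 2.8, "turn": -1.3}
    - {"tx": 20, "ty": -11, "tz": 3.5, "turn": -1.3}
    - {"tx": 24, "ty": -13.2, "tz": 4.2, "turn": -1.3}
    - {"tx": 28, "ty": -15.4, "tz": 5, "turn": -1.3}
    - {"tx": 32, "ty": -17.6, "tz": 6, "turn": -1.3}
    - {"tx": 36, "ty": -19.8, "tz": 7, "turn": -1.3}
    - {"tx": 40, "ty": -22, "tz": 8, "turn": -1.3}
    - {"tx": 43, "ty": -23.8, "tz": 8, "turn": -1.3}
    - {"tx": 45, "ty": -25, "tz": 8, "turn": -1.3}
  gripper: 1

```text
time: 2.25
tool_pos: [503.7, -250.6, 152.3]
orientation: [-0.0, 0.992, 0.126, -0.0]
force: [0.4, -1.7, -1.7]
width: 85.4
grip_force: 0.0
```

```bash
cat >> fit.py <<'E'
def goal(x,y,z,yaw):
    from scipy.spatial.transform import Rotation as R
    s=sensors.sense(); q=s['orientation']; M=R.from_quat(np.r_[q[1:],q[0]]).as_matrix()
    a=np.arctan2(M[1,0],M[0,0])
    return np.r_[M.T@(np.array([x,y,z])-s['tool_pos'])/10, -np.degrees(yaw-a)]
def chmodel(hw,xr,p0,p1,ph,pw): return [box(xr,39,-hw,hw,0,34),box(xr,-40,-hw,hw,0,60),box(39,100,-hw,hw,0,62),box(p0,p1,hw,pw,0,ph)]
E
python3 - <<'E'
from fit import *
np.set_printoptions(precision=3,suppress=True)
print('goal',goal(537.2,-221.3,24,.253), sensors.sense()['tool_pos'])
V={n:0 for n in('top','side')};C={}
for n in V:
    c=C[n]=cap(n)
    V[n]=(c,mask(n,c,'charger',[605,255,30] if n=='top' else [600,240,30])); print(V[n][1].sum(),[r['score'] for r in finder.silhouettes(n,'charger')])
    for r in finder.spot_in(n,'charge_button_top'): print(r['score'],w(c,r['centre']))
for ns in(['top'],['side'],['top','side']):
    def f(q): return sum(np.abs(render(c,chmodel(*(q[3:]*10)),[q[0]*10,q[1]*10,q[2]/20],S=3)-m).sum() for c,m in [V[n] for n in ns])
    x0=np.array([57,24.4,-.9,4,-4.6,1.5,7.5,3.8,9.])
    sx=np.vstack([x0,x0+np.eye(9)*np.array([.6,.6,.8,.3,.3,.6,.6,.4,.3])])
    r=minimize(f,x0,method='Nelder-Mead',options=dict(initial_simplex=sx,maxiter=700))
    print(ns,r.x*[10,10,.05]+[0]*0 if 0 else (r.x[:2]*10,r.x[2]/20,r.x[3:]*10),r.fun)
x,y,a=r.x[0]*10,r.x[1]*10,r.x[2]/20
out=[]
for n in V:
    c=C[n];im=cv2.resize(c['image'],None,fx=4,fy=4,interpolation=cv2.INTER_CUBIC)[:,:,::-1].copy()
    for z,poly in((62,[(39,23),(89,23),(89,-23),(39,-23)]),(20,[(-40,34),(39,34),(39,-34),(-40,-34)]),(34,[(-40,34),(39,34),(39,-34),(-40,-34)]),(47,[(46+13*np.cos(t),65+13*np.sin(t)) for t in np.arange(0,6.28,.4)])):
        P=tf(np.array([[*p,z] for p in poly],float),[x,y,a]); cv2.polylines(im,[((proj(c,P)+.5)*4-.5).astype(np.int32)],True,{62:(0,255,255),20:(255,255,0),34:(0,255,0),47:(255,0,255)}[z],1)
    u=(proj(c,[[x+20,y+10,30]])[0]*4).astype(int); out.append(im[u[1]-200:u[1]+200,u[0]-200:u[0]+200])
cv2.imwrite('pics/ch.png',cv2.hconcat(out))
E
```

```text
goal [ 3.98  -1.993 12.826  0.025] [ 503.713 -250.583  152.269]
4291.0 [0.66, 0.64, 0.61]
0.68 [601.406 108.641  46.575]
1166.0 [0.73, 0.59]
['top'] (array([569.559, 242.155]), np.float64(-0.046208588348942876), array([ 43.944, -45.619,  11.795,  81.398,  40.679,  84.3  ])) 128.0078431372549
['side'] (array([586.338, 271.806]), np.float64(-0.10721079604191577), array([  0.002, -34.636,  60.663,  60.995,  27.372,  97.312])) 2025.6666666666665
['top', 'side'] (array([567.82 , 242.299]), np.float64(-0.0525975569338412), array([ 42.819, -43.034,  12.734,  84.214,  35.457,  85.261])) 3836.435294117647
```

View pics/ch.png

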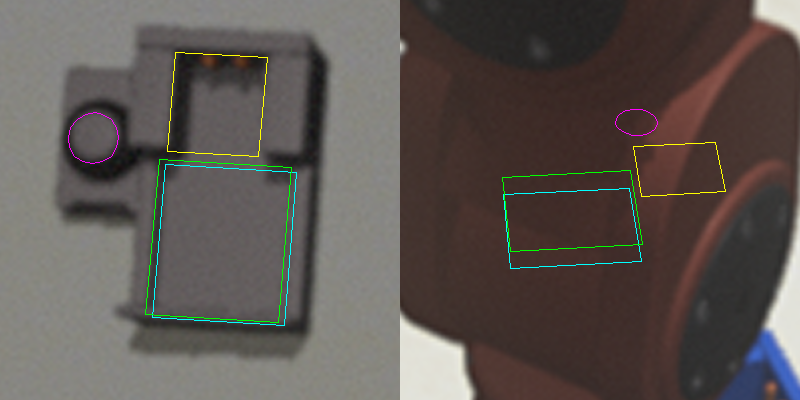

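send_rows:
  rows:
    - {"tx": 0}
    - {"tx": 0}

```text
validation failed for argument at $.ro...
```

```bash
python3 - <<'E'
from fit import *
np.set_printoptions(precision=3,suppress=True)
print('goal',goal(537.2,-221.3,24,.253), sensors.sense()['tool_pos'])
c=cap('top')
for u,v in((189.5,158),(212.5,158)): print(ray(c,(u-.5,v-.5),62))
p=[569.8,242.5,-.046]
print(tf(np.array([[65,23,62],[65,-23,62],[46,65,47.]]),p))
# button centre: bright disc within dark ring
g=cv2.cvtColor(cv2.resize(c['image'][145:185,150:195],None,fx=8,fy=8,interpolation=cv2.INTER_CUBIC),cv2.COLOR_RGB2GRAY)
h=cv2.HoughCircles(g,cv2.HOUGH_GRADIENT,1,200,param1=60,param2=10,minRadius=40,maxRadius=100)
if h is not None:
    x,y,r=h[0,0]; print(r/8, ray(c,((x+.5)/8-.5+150,(y+.5)/8-.5+145),47))
E
```

```text
goal [ 4.208 -2.257 12.916 -0.076] [ 502.046 -253.579  153.168]
[634.071 260.444  62.   ]
[634.325 214.439  62.   ]
[[635.789 262.487  62.   ]
 [633.674 216.535  62.   ]
 [618.74  305.316  47.   ]]
```

send_rows:
  rows:
    - {"tx": 2, "ty": -1.1, "tz": 0, "turn": 0}
    - {"tx": 4.2, "ty": -2.2, "tz": 0, "turn": 0}
    - {"tx": 4.2, "ty": -2.2, "tz": 2, "turn": 0}
    - {"tx": 4.2, "ty": -2.2, "tz": 4, "turn": 0}
    - {"tx": 4.2, "ty": -2.2, "tz": 5, "turn": 0}
    - {"tx": 4.2, "ty": -2.2, "tz": 6, "turn": 0}
    - {"tx": 4.2, "ty": -2.2, "tz": 6, "turn": 0}
    - {"tx": 4.2, "ty": -2.2, "tz": 6, "turn": 0}
  gripper: 1

```text
time: 3.37
tool_pos: [537.4, -221.1, 93.1]
orientation: [-0.0, 0.992, 0.126, -0.0]
force: [0.1, -0.2, -0.7]
width: 85.1
grip_force: 0.0
```

```bash
python3 - <<'E'
from fit import *
np.set_printoptions(precision=3,suppress=True)
print('goal',goal(537.2,-221.3,24,.253), sensors.sense()['tool_pos'])
c=cap('side'); u=proj(c,[[537,-221,50]])[0].astype(int)
cv2.imwrite('pics/g.png',cv2.resize(c['image'][u[1]-80:u[1]+70,u[0]-100:u[0]+100][:,:,::-1],None,fx=4,fy=4))
E
```

```text
goal [-0.028  0.018  6.907 -0.025] [ 537.445 -221.064   93.07 ]
```

View pics/g.png

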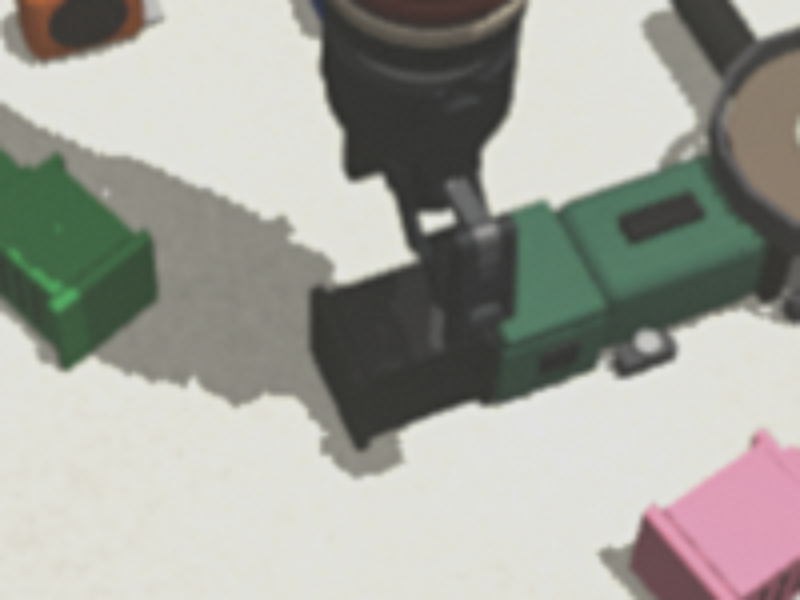

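The gripper straddles the pack's waist from above (view centre), aligned with the handle. I go down and close.

send_rows:
  rows:
    - {"tx": 0, "ty": 0, "tz": 1.5, "turn": 0}
    - {"tx": 0, "ty": 0, "tz": 3, "turn": 0}
    - {"tx": 0, "ty": 0, "tz": 4.5, "turn": 0}
    - {"tx": 0, "ty": 0, "tz": 6, "turn": 0}
    - {"tx": 0, "ty": 0, "tz": 6.6, "turn": 0}
    - {"tx": 0, "ty": 0, "tz": 6.9, "turn": 0}
    - {"tx": 0, "ty": 0, "tz": 6.9, "turn": 0}
  gripper: 1

```text
time: 4.0
tool_pos: [537.9, -220.9, 24.3]
orientation: [0.0, 0.992, 0.126, 0.0]
force: [0.4, 0.6, -0.1]
width: 85.6
grip_force: 0.0
```

send_rows:
  rows:
    - {"tx": 0, "ty": 0, "tz": 0, "turn": 0}
    - {"tx": 0, "ty": 0, "tz": 0, "turn": 0}
    - {"tx": 0, "ty": 0, "tz": 0, "turn": 0}
    - {"tx": 0, "ty": 0, "tz": 0, "turn": 0}
    - {"tx": 0, "ty": 0, "tz": 0, "turn": 0}
    - {"tx": 0, "ty": 0, "tz": 0, "turn": 0}
    - {"tx": 0, "ty": 0, "tz": 0, "turn": 0}
    - {"tx": 0, "ty": 0, "tz": 0, "turn": 0}
    - {"tx": 0, "ty": 0, "tz": 0, "turn": 0}
    - {"tx": 0, "ty": 0, "tz": 0, "turn": 0}
  gripper: 0

```text
time: 4.83
tool_pos: [538.6, -221.3, 25.2]
orientation: [0.001, 0.992, 0.126, 0.001]
force: [0.0, -0.0, 5.0]
width: 49.2
grip_force: 63.4
```

Gripped at 49 mm with 63 N. Now I pull straight back 65 mm.

send_rows:
  rows:
    - {"tx": -0.4, "ty": 0, "tz": 0, "turn": 0}
    - {"tx": -0.8, "ty": 0, "tz": 0, "turn": 0}
    - {"tx": -1.2, "ty": 0, "tz": 0, "turn": 0}
    - {"tx": -1.7, "ty": 0, "tz": 0, "turn": 0}
    - {"tx": -2.3, "ty": 0, "tz": 0, "turn": 0}
    - {"tx": -3, "ty": 0, "tz": 0, "turn": 0}
    - {"tx": -3.8, "ty": 0, "tz": 0, "turn": 0}
    - {"tx": -4.6, "ty": 0, "tz": 0, "turn": 0}
    - {"tx": -5.4, "ty": 0, "tz": 0, "turn": 0}
    - {"tx": -6.2, "ty": 0, "tz": 0, "turn": 0}
    - {"tx": -6.8, "ty": 0, "tz": 0, "turn": 0}
    - {"tx": -6.8, "ty": 0, "tz": 0, "turn": 0}

```text
time: 5.83
tool_pos: [472.0, -238.5, 25.1]
orientation: [0.001, 0.992, 0.126, 0.001]
force: [-1.1, -0.1, 7.6]
width: 49.1
grip_force: 63.8
```

```bash
python3 - <<'E'
from fit import *
np.set_printoptions(precision=3,suppress=True)
s=sensors.sense(); print(s['tool_pos'],s['width'],s['force'])
c=cap('side'); u=proj(c,[[500,-221,50]])[0].astype(int)
cv2.imwrite('pics/p.png',cv2.resize(c['image'][u[1]-80:u[1]+70,u[0]-100:u[0]+100][:,:,::-1],None,fx=4,fy=4))
E
```

```text
[ 472.011 -238.479   25.142] 49.05177301782482 [-1.089 -0.081  7.639]
```

View pics/p.png

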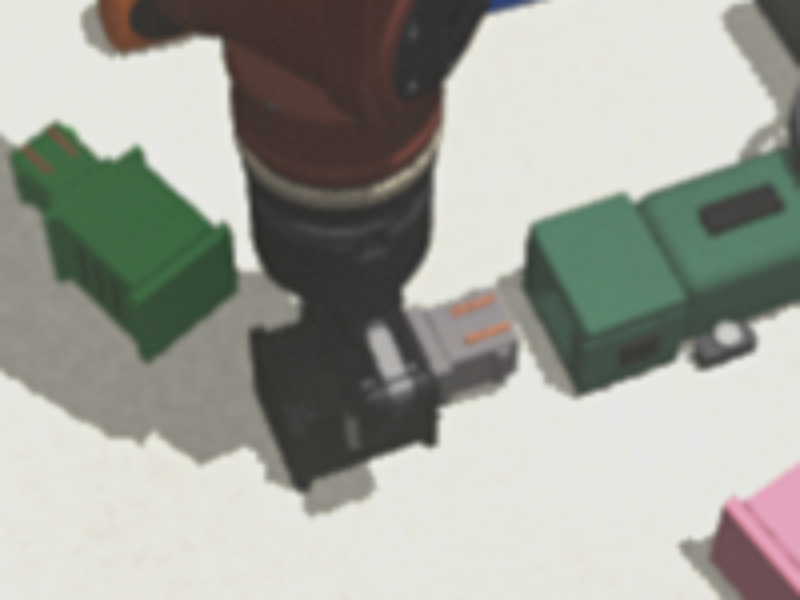

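The pack is clear of the handle with the tongue free at crop (480,330). I lift it and carry it towards the charger.

send_rows:
  rows:
    - {"tx": 0, "ty": 0, "tz": -1.5, "turn": 0}
    - {"tx": 0, "ty": 0, "tz": -4, "turn": 0}
    - {"tx": 0, "ty": 0, "tz": -7, "turn": 0}
    - {"tx": 0, "ty": 0, "tz": -10, "turn": 0}
    - {"tx": 0, "ty": 0, "tz": -12, "turn": 0}
    - {"tx": 0, "ty": 0, "tz": -13, "turn": 0}
    - {"tx": 0, "ty": 0, "tz": -13, "turn": 0}

```text
time: 6.47
tool_pos: [472.5, -238.4, 155.8]
orientation: [0.001, 0.992, 0.126, 0.001]
force: [-0.1, 0.4, -2.2]
width: 49.1
grip_force: 63.1
```

send_rows:
  rows:
    - {"tx": 1, "ty": -2, "tz": 0, "turn": 1}
    - {"tx": 2.6, "ty": -5.3, "tz": 0, "turn": 2}
    - {"tx": 4.3, "ty": -8.8, "tz": 0, "turn": 4}
    - {"tx": 6, "ty": -12.3, "tz": 0, "turn": 6}
    - {"tx": 7.7, "ty": -15.8, "tz": 0, "turn": 8}
    - {"tx": 9.4, "ty": -19.3, "tz": 0, "turn": 10}
    - {"tx": 11.1, "ty": -22.8, "tz": 0, "turn": 12}
    - {"tx": 12.8, "ty": -26.3, "tz": 0, "turn": 14}
    - {"tx": 14.3, "ty": -29.3, "tz": 0, "turn": 16}
    - {"tx": 15.3, "ty": -31.3, "tz": 0, "turn": 17}
    - {"tx": 15.6, "ty": -32, "tz": 0, "turn": 17.1}
    - {"tx": 15.6, "ty": -32, "tz": 0, "turn": 17.1}

```text
time: 7.47
tool_pos: [541.4, 109.5, 151.5]
orientation: [-0.001, 1.0, -0.019, -0.002]
force: [-0.2, -0.3, -3.8]
width: 48.7
grip_force: 63.4
```

```bash
python3 - <<'E'
from fit import *
np.set_printoptions(precision=3,suppress=True)
s=sensors.sense(); print(s['tool_pos'],s['width'],s['force'])
print('goal',goal(570,242,150,-.046))
c=cap('side','carry.png')
r=min(finder.silhouettes('side','pack'),key=lambda r:np.linalg.norm(np.argwhere(r['mask']).mean(0)[::-1]-proj(c,[s['tool_pos']])[0]))
print(np.argwhere(r['mask']).mean(0)[::-1],r['mask'].sum(),proj(c,[s['tool_pos']]))
c=cap('top')
for r in finder.spot_in('top','pack')+finder.spot_in('top','charge_button_top'): print(r['score'],w(c,r['centre']))
E
```

```text
[541.418 109.507 151.454] 48.73404760771599 [-0.198 -0.337 -3.848]
goal [  2.357 -13.347   0.171   0.475]
[339.859 168.844] 1287 [[331.718 169.031]]
0.94 [ 678.689 -330.583   51.72 ]
0.82 [ 370.325 -141.915   57.137]
0.59 [441.594 414.906  12.548]
0.4 [512.818  79.912 183.662]
0.28 [403.199   9.829  54.792]
```

View pics/carry.png

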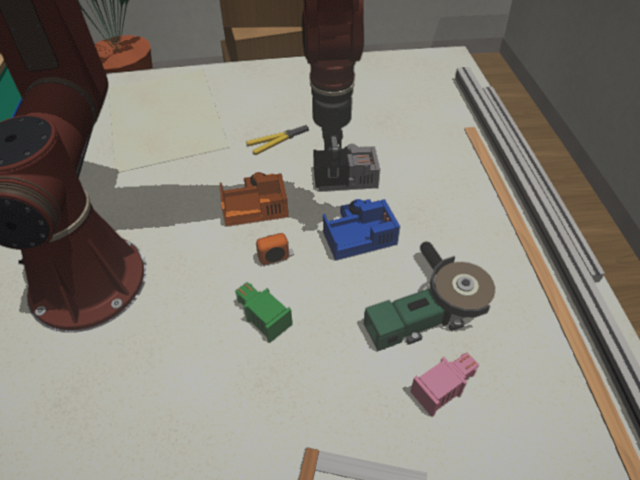

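```bash
python3 - <<'E'
from fit import *
np.set_printoptions(precision=3,suppress=True)
c=cap('side'); s=sensors.sense(); tp=s['tool_pos']; print(tp)
m=mask('side',c,'pack',[tp]) 
FULL=PACK+[box(34,80,-19,19,14,46)]
GR=[box(-11,11,25,40,24,75),box(-11,11,-40,-25,24,75),box(-38,38,-43,43,97,150)]
z=tp[2]-24.8
ign=render(c,GR,[tp[0],tp[1],-.04],z=z)>.02
ign=cv2.dilate(ign.astype(np.uint8),np.ones((5,5)))>0
m_=m.copy(); 
f=lambda q:(np.abs(render(c,FULL,[q[0],q[1],q[2]/100],z=z)-m)*~ign).sum()
for dx in(0,6,-6):
    x0=np.array([tp[0]+dx,tp[1],-4.]); r=minimize(f,x0,method='Nelder-Mead',options=dict(initial_simplex=x0+np.array([[0,0,0],[5,0,3],[0,5,-3],[-4,-3,6]])))
    print(r.x,r.fun,m.sum())
q=r.x
im=cv2.resize(c['image'],None,fx=6,fy=6,interpolation=cv2.INTER_CUBIC)[:,:,::-1].copy()
pred=[tp[0]-1.4,tp[1],-.038]
for col,p in(((0,255,255),[q[0],q[1],q[2]/100]),((255,0,255),pred)):
  for b in FULL:
    pts=((proj(c,tf(b,p,z))+.5)*6-.5).astype(int)
    for i in range(8):
        for k in(1,2,4):
            if not i&k: cv2.line(im,tuple(map(int,pts[i])),tuple(map(int,pts[i|k])),col,1)
u=(proj(c,[tp])[0]*6).astype(int); cv2.imwrite('pics/h.png',im[u[1]-250:u[1]+250,u[0]-300:u[0]+300])
E
```

```text
[542.506 107.009 153.635]
[541.272 108.952  -4.354] 74.41960784313726 1343.0
[541.069 109.987  -3.559] 72.1607843137255 1343.0
[541.257 109.328  -4.841] 76.85882352941177 1343.0
```

View pics/h.png

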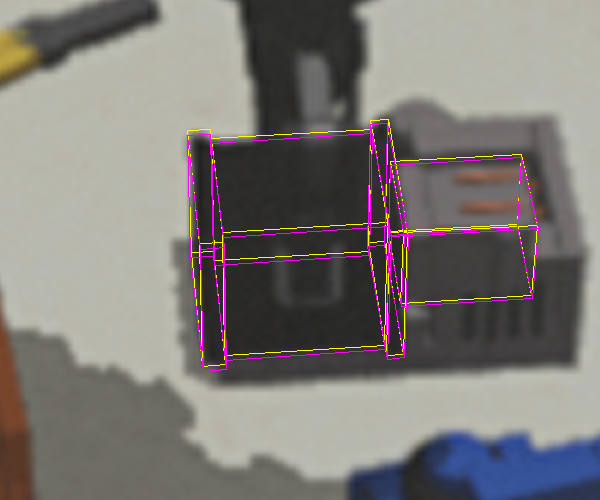

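The model overlay matches the held pack closely. I move over the bay.

send_rows:
  rows:
    - {"tx": 0.4, "ty": -2, "tz": 0, "turn": 0.2}
    - {"tx": 0.9, "ty": -5, "tz": 0, "turn": 0.4}
    - {"tx": 1.4, "ty": -8, "tz": 0, "turn": 0.4}
    - {"tx": 1.9, "ty": -11, "tz": 0, "turn": 0.4}
    - {"tx": 2.3, "ty": -13, "tz": 0, "turn": 0.4}
    - {"tx": 2.4, "ty": -13.6, "tz": 0, "turn": 0.4}
    - {"tx": 2.4, "ty": -13.6, "tz": 0, "turn": 0.4}
    - {"tx": 2.4, "ty": -13.6, "tz": 0, "turn": 0.4}
    - {"tx": 2.4, "ty": -13.6, "tz": 0, "turn": 0.4}

```text
time: 8.57
tool_pos: [573.1, 151.1, 154.2]
orientation: [-0.018, 1.0, 0.01, -0.001]
force: [0.1, -0.1, -3.3]
width: 49.3
grip_force: 63.5
```

```bash
python3 - <<'E'
from fit import *
np.set_printoptions(precision=3,suppress=True)
print(sensors.sense()['tool_pos'],'goal',goal(571.6,242.2,45,-.046),sensors.sense()['force'])
E
```

```text
[573.134 151.14  154.175] goal [ 0.041 -8.714 11.234  3.767] [ 0.051 -0.052 -3.277]
```

```bash
python3 - <<'E'
from fit import *
s=sensors.sense(); print(np.round(s['q'],3),np.round(s['dq'],3),np.round(s['effort'],1),s['force'],s['orientation'])
cap('side','stuck.png')
E
```

```text
[ 0.019  0.075 -0.073  1.424  0.036  3.141] [0.005 0.017 0.017 0.003 0.003 0.002] [  0.1 -55.8  52.   -0.    0.2  -0. ] [ 0.05123311 -0.0519455  -3.27744631] [-1.77554392e-02  9.99793405e-01  9.85947267e-03 -8.25945157e-04]
```

Joint 6 has hit its limit at 3.14. I need to unwind a full turn at this safe height, then approach.

send_rows:
  rows:
    - {"tx": 0, "ty": 0, "tz": 0, "turn": -5}
    - {"tx": 0, "ty": 0, "tz": 0, "turn": -12}
    - {"tx": 0, "ty": 0, "tz": 0, "turn": -19}
    - {"tx": 0, "ty": 0, "tz": 0, "turn": -26}
    - {"tx": 0, "ty": 0, "tz": 0, "turn": -33}
    - {"tx": 0, "ty": 0, "tz": 0, "turn": -40}
    - {"tx": 0, "ty": 0, "tz": 0, "turn": -47}
    - {"tx": 0, "ty": 0, "tz": 0, "turn": -54}
    - {"tx": 0, "ty": 0, "tz": 0, "turn": -61}
    - {"tx": 0, "ty": 0, "tz": 0, "turn": -68}
    - {"tx": 0, "ty": 0, "tz": 0, "turn": -75}
    - {"tx": 0, "ty": 0, "tz": 0, "turn": -80}

```text
time: 9.62
tool_pos: [572.9, 151.1, 154.3]
orientation: [-0.014, 0.757, 0.653, 0.011]
force: [0.3, 0.0, -2.8]
width: 49.2
grip_force: 63.7
```

```bash
python3 - <<'E'
from fit import *
np.set_printoptions(precision=3,suppress=True)
s=sensors.sense(); print(s['q'],s['tool_pos'],goal(571.6,242.2,45,-.046),s['orientation'],s['width'])
E
```

```text
[ 0.019  0.074 -0.074  1.424  0.035  1.738] [572.949 151.095 154.332] [ 8.604 -1.403 11.249 84.127] [-0.014  0.757  0.653  0.011] 49.219588154869605
```

send_rows:
  rows:
    - {"tx": 0, "ty": 0, "tz": 0, "turn": -6}
    - {"tx": 0, "ty": 0, "tz": 0, "turn": -13}
    - {"tx": 0, "ty": 0, "tz": 0, "turn": -20}
    - {"tx": 0, "ty": 0, "tz": 0, "turn": -27}
    - {"tx": 0, "ty": 0, "tz": 0, "turn": -34}
    - {"tx": 0, "ty": 0, "tz": 0, "turn": -41}
    - {"tx": 0, "ty": 0, "tz": 0, "turn": -48}
    - {"tx": 0, "ty": 0, "tz": 0, "turn": -55}
    - {"tx": 0, "ty": 0, "tz": 0, "turn": -62}
    - {"tx": 0, "ty": 0, "tz": 0, "turn": -69}
    - {"tx": 0, "ty": 0, "tz": 0, "turn": -76}
    - {"tx": 0, "ty": 0, "tz": 0, "turn": -82}

```text
time: 10.62
tool_pos: [573.0, 151.1, 154.4]
orientation: [-0.003, 0.144, 0.989, 0.017]
force: [0.6, 1.1, -2.9]
width: 48.8
grip_force: 63.7
```

send_rows:
  rows:
    - {"tx": 0, "ty": 0, "tz": 0, "turn": -6}
    - {"tx": 0, "ty": 0, "tz": 0, "turn": -13}
    - {"tx": 0, "ty": 0, "tz": 0, "turn": -20}
    - {"tx": 0, "ty": 0, "tz": 0, "turn": -27}
    - {"tx": 0, "ty": 0, "tz": 0, "turn": -34}
    - {"tx": 0, "ty": 0, "tz": 0, "turn": -41}
    - {"tx": 0, "ty": 0, "tz": 0, "turn": -48}
    - {"tx": 0, "ty": 0, "tz": 0, "turn": -55}
    - {"tx": 0, "ty": 0, "tz": 0, "turn": -62}
    - {"tx": 0, "ty": 0, "tz": 0, "turn": -69}
    - {"tx": 0, "ty": 0, "tz": 0, "turn": -76}
    - {"tx": 0, "ty": 0, "tz": 0, "turn": -82}

```text
time: 11.62
tool_pos: [573.0, 151.1, 154.3]
orientation: [0.009, -0.541, 0.841, 0.015]
force: [-0.4, -0.1, -2.2]
width: 49.0
grip_force: 63.7
```

send_rows:
  rows:
    - {"tx": 0, "ty": 0, "tz": 0, "turn": -6}
    - {"tx": 0, "ty": 0, "tz": 0, "turn": -13}
    - {"tx": 0, "ty": 0, "tz": 0, "turn": -20}
    - {"tx": 0, "ty": 0, "tz": 0, "turn": -27}
    - {"tx": 0, "ty": 0, "tz": 0, "turn": -34}
    - {"tx": 0, "ty": 0, "tz": 0, "turn": -41}
    - {"tx": 0, "ty": 0, "tz": 0, "turn": -48}
    - {"tx": 0, "ty": 0, "tz": 0, "turn": -55}
    - {"tx": 0, "ty": 0, "tz": 0, "turn": -62}
    - {"tx": 0, "ty": 0, "tz": 0, "turn": -69}
    - {"tx": 0, "ty": 0, "tz": 0, "turn": -76}
    - {"tx": 0, "ty": 0, "tz": 0, "turn": -80}

```text
time: 12.62
tool_pos: [573.0, 151.1, 154.3]
orientation: [-0.017, 0.955, -0.296, -0.006]
force: [0.6, 0.1, -2.8]
width: 49.0
grip_force: 63.7
```

```bash
python3 - <<'E'
from fit import *
np.set_printoptions(precision=3,suppress=True)
s=sensors.sense(); print(s['q'],s['tool_pos'],goal(571.6,242.2,150,-.046),s['orientation'],s['width'])
E
```

```text
[ 0.019  0.074 -0.074  1.424  0.036 -2.521] [572.964 151.102 154.337] [ -5.258  -7.415   0.757 -31.836] [-0.017  0.955 -0.296 -0.006] 48.95268361678924
```

send_rows:
  rows:
    - {"tx": -1.3, "ty": -1.8, "tz": 0.2, "turn": 0}
    - {"tx": -2.6, "ty": -3.6, "tz": 0.4, "turn": 0}
    - {"tx": -3.9, "ty": -5.4, "tz": 0.6, "turn": 0}
    - {"tx": -5.3, "ty": -7.4, "tz": 0.8, "turn": 0}
    - {"tx": -5.3, "ty": -7.4, "tz": 0.8, "turn": -6}
    - {"tx": -5.3, "ty": -7.4, "tz": 0.8, "turn": -12}
    - {"tx": -5.3, "ty": -7.4, "tz": 0.8, "turn": -19}
    - {"tx": -5.3, "ty": -7.4, "tz": 0.8, "turn": -26}
    - {"tx": -5.3, "ty": -7.4, "tz": 0.8, "turn": -31.8}
    - {"tx": -5.3, "ty": -7.4, "tz": 0.8, "turn": -31.8}
    - {"tx": -5.3, "ty": -7.4, "tz": 0.8, "turn": -31.8}
    - {"tx": -5.3, "ty": -7.4, "tz": 0.8, "turn": -31.8}

```text
time: 13.62
tool_pos: [571.9, 242.4, 149.5]
orientation: [-0.018, 0.999, -0.028, -0.001]
force: [-0.5, -0.0, -2.4]
width: 49.0
grip_force: 63.9
```

```bash
python3 - <<'E'
from fit import *
np.set_printoptions(precision=3,suppress=True)
s=sensors.sense(); print(s['q'],s['tool_pos'],goal(571.6,242.2,46,-.046),s['orientation'],s['width'])
E
```

```text
[ 0.173  0.155  0.004  1.415  0.035 -2.912] [571.858 242.403 149.545] [ 0.014  0.388 10.347 -0.624] [-0.018  0.999 -0.028 -0.001] 48.96122836731426
```

send_rows:
  rows:
    - {"tx": 0, "ty": 0.1, "tz": 2, "turn": -0.6}
    - {"tx": 0, "ty": 0.2, "tz": 4, "turn": -0.6}
    - {"tx": 0, "ty": 0.25, "tz": 5.5, "turn": -0.6}
    - {"tx": 0, "ty": 0.3, "tz": 6.5, "turn": -0.6}
    - {"tx": 0, "ty": 0.33, "tz": 7.3, "turn": -0.6}
    - {"tx": 0, "ty": 0.35, "tz": 8, "turn": -0.6}
    - {"tx": 0, "ty": 0.35, "tz": 8, "turn": -0.6}

```text
time: 14.2
tool_pos: [571.0, 241.8, 68.3]
orientation: [-0.018, 1.0, -0.022, -0.002]
force: [-0.3, 0.1, -2.1]
width: 49.2
grip_force: 63.8
```

```bash
python3 - <<'E'
from fit import *
np.set_printoptions(precision=3,suppress=True)
s=sensors.sense(); print(s['tool_pos'],goal(571.6,241.8,46,-.046),s['force'],s['torque'])
o=[]
for n in('side','top'):
    c=cap(n); u=proj(c,[[590,250,50]])[0].astype(int); o.append(cv2.resize(c['image'][u[1]-50:u[1]+50,u[0]-50:u[0]+50][:,:,::-1],None,fx=4,fy=4,interpolation=cv2.INTER_CUBIC))
cv2.imwrite('pics/in.png',cv2.hconcat(o))
E
```

```text
[571.018 241.775  68.3  ] [0.068 0.073 2.228 0.141] [-0.312  0.094 -2.057] [-0.067  0.006 -0.012]
```

View pics/in.png

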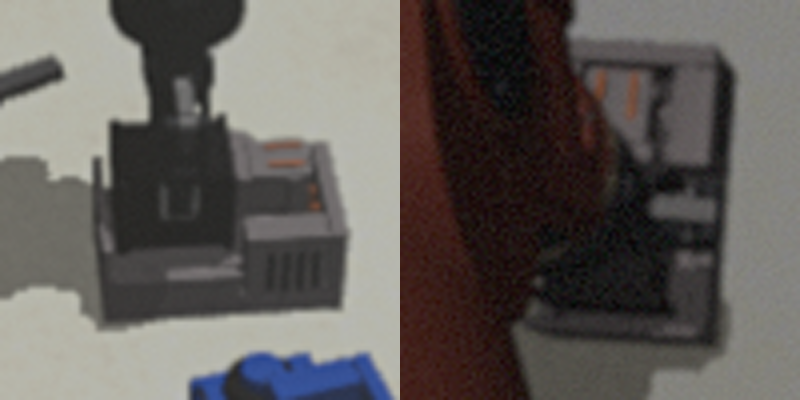

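The tongue lines up with the slot (side crop (270,170)) and the pack is inside the rear wall. There's no contact force, so I lower it slowly.

send_rows:
  rows:
    - {"tx": 0.05, "ty": 0.02, "tz": 0.4, "turn": 0}
    - {"tx": 0.05, "ty": 0.03, "tz": 0.8, "turn": 0}
    - {"tx": 0.05, "ty": 0.05, "tz": 1.2, "turn": 0}
    - {"tx": 0.05, "ty": 0.06, "tz": 1.6, "turn": 0}
    - {"tx": 0.05, "ty": 0.07, "tz": 1.9, "turn": 0}
    - {"tx": 0.05, "ty": 0.07, "tz": 2.1, "turn": 0}
    - {"tx": 0.05, "ty": 0.07, "tz": 2.1, "turn": 0}
    - {"tx": 0.05, "ty": 0.07, "tz": 2.1, "turn": 0}

```text
time: 14.97
tool_pos: [571.9, 241.9, 48.3]
orientation: [-0.018, 1.0, -0.021, -0.001]
force: [-0.6, -0.4, -3.1]
width: 48.7
grip_force: 63.8
```

send_rows:
  rows:
    - {"tx": 0, "ty": 0, "tz": 0.1, "turn": 0}
    - {"tx": 0, "ty": 0.01, "tz": 0.2, "turn": 0}
    - {"tx": 0, "ty": 0.01, "tz": 0.3, "turn": 0}
    - {"tx": 0, "ty": 0.01, "tz": 0.3, "turn": 0}

```text
time: 15.3
tool_pos: [572.2, 242.0, 46.2]
orientation: [-0.018, 1.0, -0.021, -0.001]
force: [-2.8, 0.1, 2.8]
width: 49.0
grip_force: 64.3
```

Contact with the floor has begun. I go 1 mm lower, then open the gripper part way.

send_rows:
  rows:
    - {"tx": 0, "ty": 0, "tz": 0.1, "turn": 0}
    - {"tx": 0, "ty": 0, "tz": 0.1, "turn": 0}

```text
time: 15.47
tool_pos: [572.2, 242.0, 46.0]
orientation: [-0.018, 1.0, -0.021, -0.001]
force: [-5.6, -1.7, 11.8]
width: 49.4
grip_force: 65.3
```

send_rows:
  rows:
    - {"tx": 0, "ty": 0, "tz": 0.1, "turn": 0}
    - {"tx": 0, "ty": 0, "tz": 0.1, "turn": 0}
    - {"tx": 0, "ty": 0, "tz": 0.0, "turn": 0}
    - {"tx": 0, "ty": 0, "tz": 0, "turn": 0}
    - {"tx": 0, "ty": 0, "tz": 0, "turn": 0}
    - {"tx": 0, "ty": 0, "tz": 0, "turn": 0}
  gripper: 0.78

```text
time: 15.97
tool_pos: [572.0, 242.0, 44.3]
orientation: [-0.018, 1.0, -0.021, -0.001]
force: [0.2, 0.4, -0.1]
width: 66.3
grip_force: 0.0
```

```bash
python3 - <<'E'
from fit import *
np.set_printoptions(precision=3,suppress=True)
c=cap('side'); s=sensors.sense(); print(s['tool_pos'],s['force'],s['width'])
FULL=PACK+[box(34,80,-19,19,14,46)]
u=proj(c,[[590,250,50]])[0].astype(int)
a=c['image'].copy()
im=cv2.resize(a[u[1]-50:u[1]+50,u[0]-60:u[0]+60][:,:,::-1],None,fx=5,fy=5,interpolation=cv2.INTER_CUBIC)
for b in FULL[1:]:
    pts=((proj(c,tf(b,[570.3,243.8,-.046],20))-[u[0]-60,u[1]-50]+.5)*5-.5).astype(int)
    for i in range(8):
        for k in(1,2,4):
            if not i&k: cv2.line(im,tuple(map(int,pts[i])),tuple(map(int,pts[i|k])),(0,255,255),1)
cv2.imwrite('pics/rel.png',im)
E
```

```text
[571.996 241.949  44.354] [-0.958  0.215 -0.651] 66.61489410149916
```

View pics/rel.png

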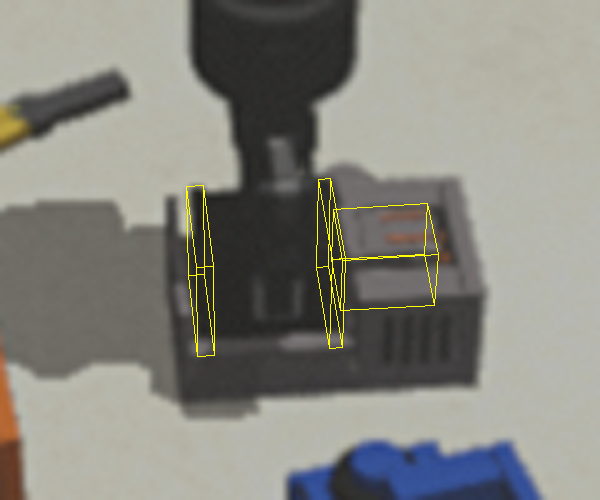

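The pack sits home in the bay matching the predicted outline, and the gripper is free (0 N). I retract and shut the fingers.

send_rows:
  rows:
    - {"tx": 0, "ty": 0, "tz": -1, "turn": 0}
    - {"tx": 0, "ty": -0.05, "tz": -2.5, "turn": 0}
    - {"tx": 0, "ty": -0.1, "tz": -4.5, "turn": 0}
    - {"tx": 0, "ty": -0.2, "tz": -7, "turn": 0}
    - {"tx": 0, "ty": -0.2, "tz": -8, "turn": 0}
    - {"tx": 0, "ty": -0.2, "tz": -8, "turn": 0}

```text
time: 16.52
tool_pos: [574.1, 241.4, 128.1]
orientation: [-0.018, 1.0, -0.021, 0.001]
force: [0.2, 0.2, -0.2]
width: 66.4
grip_force: 0.0
```

send_rows:
  rows:
    - {"tx": 1, "ty": -1.5, "tz": 0, "turn": 0}
    - {"tx": 2.5, "ty": -3.5, "tz": 0, "turn": 0}
    - {"tx": 4, "ty": -5.2, "tz": 0, "turn": 0}
    - {"tx": 4.2, "ty": -6, "tz": 0, "turn": 0}
    - {"tx": 4.2, "ty": -6, "tz": 0, "turn": 0}
    - {"tx": 4.2, "ty": -6, "tz": 0, "turn": 0}
    - {"tx": 4.2, "ty": -6, "tz": 0, "turn": 0}
    - {"tx": 4.2, "ty": -6, "tz": 0, "turn": 0}
    - {"tx": 4.2, "ty": -6, "tz": 0, "turn": 0}
    - {"tx": 4.2, "ty": -6, "tz": 0, "turn": 0}
  gripper: 0

```text
time: 17.35
tool_pos: [616.6, 298.7, 126.6]
orientation: [-0.018, 1.0, -0.022, -0.001]
force: [-0.1, 0.6, -0.2]
width: -0.0
grip_force: 0.0
```

```bash
python3 - <<'E'
from fit import *
np.set_printoptions(precision=3,suppress=True)
s=sensors.sense(); print(s['q'],s['tool_pos'],s['width'],s['force'],goal(618.3,304.2,52,-.046))
V=[]
for n in('top','side'):
    c=cap(n)
    for t in('pack','charge_button_top'):
        for r in finder.spot_in(n,t): print(n,t,r['score'],w(c,r['centre']))
E
```

```text
[ 0.245  0.354  0.192  1.401  0.035 -2.853] [616.573 298.749 126.64 ] -0.036337883762018346 [-0.094  0.622 -0.193] [ 0.173 -0.287  7.478  0.154]
top pack 0.89 [ 375.12  -141.506   55.494]
top pack 0.58 [ 679.107 -326.715   54.151]
top pack 0.56 [581.28  235.238  80.139]
top charge_button_top 0.64 [611.8   302.971  48.405]
top charge_button_top 0.62 [384.428 223.87   49.172]
top charge_button_top 0.53 [600.641 106.581  44.579]
top charge_button_top 0.52 [ 485.564 -465.248    5.617]
side pack 0.96 [582.975 224.548  68.829]
side pack 0.8 [ 667.959 -339.74    57.94 ]
side pack 0.75 [ 377.917 -158.335   50.648]
side charge_button_top 0.48 [600.106 105.71   44.833]
side charge_button_top 0.38 [374.009 226.027  50.792]
```

send_rows:
  rows:
    - {"tx": 0.1, "ty": -0.2, "tz": 1.5, "turn": 0}
    - {"tx": 0.1, "ty": -0.28, "tz": 3.5, "turn": 0}
    - {"tx": 0.1, "ty": -0.28, "tz": 5.5, "turn": 0}
    - {"tx": 0.1, "ty": -0.28, "tz": 6.5, "turn": 0}
    - {"tx": 0.1, "ty": -0.28, "tz": 7.2, "turn": 0}
    - {"tx": 0.1, "ty": -0.28, "tz": 7.5, "turn": 0}
    - {"tx": 0.1, "ty": -0.28, "tz": 7.5, "turn": 0}

```text
time: 18.23
tool_pos: [617.5, 304.6, 51.1]
orientation: [-0.018, 1.0, -0.021, -0.002]
force: [-0.6, -0.3, 0.9]
width: -0.1
grip_force: 0.0
```

send_rows:
  rows:
    - {"tx": 0, "ty": 0, "tz": 0.2, "turn": 0}
    - {"tx": 0, "ty": 0, "tz": 0.4, "turn": 0}
    - {"tx": 0, "ty": 0, "tz": 0.6, "turn": 0}
    - {"tx": 0, "ty": 0, "tz": 0.7, "turn": 0}
    - {"tx": 0, "ty": 0, "tz": 0.7, "turn": 0}

```text
time: 18.65
tool_pos: [618.3, 305.0, 45.1]
orientation: [-0.018, 1.0, -0.021, -0.001]
force: [1.5, -0.2, 2.5]
width: -0.0
grip_force: 1.1
```

send_rows:
  rows:
    - {"tx": 0, "ty": 0, "tz": 0.1, "turn": 0}
    - {"tx": 0, "ty": 0, "tz": 0.2, "turn": 0}
    - {"tx": 0, "ty": 0, "tz": 0.3, "turn": 0}
    - {"tx": 0, "ty": 0, "tz": 0.3, "turn": 0}

```text
time: 18.98
tool_pos: [618.2, 305.0, 41.9]
orientation: [-0.018, 1.0, -0.022, -0.001]
force: [2.8, 0.4, 3.6]
width: 0.1
grip_force: 2.0
```

send_rows:
  rows:
    - {"tx": 0, "ty": 0, "tz": 0.1, "turn": 0}
    - {"tx": 0, "ty": 0, "tz": 0.2, "turn": 0}
    - {"tx": 0, "ty": 0, "tz": 0.2, "turn": 0}

```text
time: 19.23
tool_pos: [618.3, 305.1, 41.1]
orientation: [-0.018, 1.0, -0.021, -0.0]
force: [0.3, -2.0, 10.5]
width: -0.1
grip_force: 5.4
```

The button bottomed: TCP at 41 mm, force rising to 10.5 N. I retract and verify.

send_rows:
  rows:
    - {"tx": 0, "ty": 0, "tz": 0, "turn": 0}
    - {"tx": 0, "ty": 0, "tz": -1, "turn": 0}
    - {"tx": 0, "ty": 0, "tz": -3, "turn": 0}
    - {"tx": 0, "ty": 0, "tz": -6, "turn": 0}
    - {"tx": 0, "ty": 0, "tz": -9, "turn": 0}
    - {"tx": -2, "ty": 2, "tz": -12, "turn": 0}
    - {"tx": -4, "ty": 5, "tz": -14, "turn": 0}
    - {"tx": -6, "ty": 9, "tz": -15, "turn": 0}
    - {"tx": -8, "ty": 13, "tz": -15, "turn": 0}
    - {"tx": -10, "ty": 17, "tz": -15, "turn": 0}
    - {"tx": -12, "ty": 20, "tz": -15, "turn": 0}
    - {"tx": -13, "ty": 23, "tz": -15, "turn": 0}

```text
time: 20.23
tool_pos: [477.2, 97.2, 181.2]
orientation: [-0.008, 0.999, -0.041, -0.003]
force: [-0.4, 0.5, -0.2]
width: -0.2
grip_force: 0.0
```

```bash
python3 - <<'E'
from fit import *
np.set_printoptions(precision=3,suppress=True)
FULL=PACK+[box(34,80,-19,19,14,46)]
s=sensors.sense(); print(s['tool_pos'],s['force'])
for n in('top','side'):
    c=cap(n); g=[580,240,70]
    for t in('pack','charge_button_top'):
        for r in finder.spot_in(n,t):
            p=w(c,r['centre'])
            if np.linalg.norm(p[:2]-[595,265])<70: print(n,t,r['score'],p, tf(np.array([p-[570.3,242.1,0]]),[0,0,.046]))
E
```

```text
[477.22   97.235 181.167] [-0.371  0.453 -0.151]
side pack 0.76 [582.524 228.991  68.055] [[ 12.813 -12.533  68.055]]
```

```bash
python3 - <<'E'
from fit import *
np.set_printoptions(precision=3,suppress=True)
FULL=PACK+[box(34,80,-19,19,14,46)]
OC=[box(-46,39,-42,-34,0,34),box(39,100,-42,-23,0,62)]
c=cap('side'); m=mask('side',c,'pack',[[580,235,70]]); print(m.sum())
oc=render(c,OC,[570.3,243.8,-.046])
for z in(16,20,24,30):
    f=lambda q:np.abs(render(c,FULL,[q[0],q[1],q[2]/100],z=z)*(1-oc)-m).sum()
    x0=np.array([570.,243,-4.6]); r=minimize(f,x0,method='Nelder-Mead',options=dict(initial_simplex=x0+np.array([[0,0,0],[5,0,3],[0,5,-3],[-4,-3,6]]))); print(z,r.x,r.fun)
E
```

```text
1159.0
16 [571.093 249.136  -9.633] 51.56991926182237
20 [571.026 245.151  -5.623] 54.68985774702037
24 [570.221 238.77   -7.746] 51.11391003460208
30 [568.912 231.71   -9.081] 50.38798923490965
```

The side view is consistent with the pack being home: offset (0.7, 1.3) mm if its height is 20 mm, which this view alone can't confirm. The earlier floor contact force supports that height. Handing in.

```bash
python3 -c "
from h import *
print(manip.close_job())"
```

```text
the job is handed in; nothing more can be done
None
```

The job is handed in at about 20 s of the 51 s, but no verdict came back: the pack was pulled out and let go in the grey charger's bay (within about 2 mm of home by the side camera), and the button was pressed to its stop and released, though I did not see it spring back; I also viewed 11 pictures, one over your limit of 10.

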